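# Swap the wrong reagent carrier in the loading tray

## Task

One of the four reagent carriers in the loading tray has the wrong kind of containers: slide it out of its lane along the tray and stand it in the free place of the stock tray. Then take from the stock the carrier that matches the other three, and slide it into the empty lane, handle outwards, until it is fully home against the stop. Set the carriers down gently, do not lift them between the ribs, and leave the other carriers and everything else on the bench where they are.

Things in the scene. Friction and masses are not known exactly. Their poses are not given: they have to be found in the camera images.
- tray: Loading tray, fixed: flat aluminium floor 4 mm thick, 318 x 180 mm. Origin at its middle on the bench; own x runs along the lanes to the closed end. Four lanes at own y = -63, -21, +21, +63 mm; a carrier stands in each, nose to the stop, handle out; which lane holds the wrong one varies. Bodies are only 12 mm apart: no room for fingers between.
- lane_mouths (a point): Middle of the line of lane mouths, on the loading tray's floor (tray x = 0). From here to the stop run white ribs, 6 mm thick, 14 mm above the floor, leaving each lane 36 mm clear. On the other side the floor goes on for 160 mm as an open apron without ribs, where a carrier can stand or be slid. The handles of carriers that are home reach 42 mm out over the apron.
- stop (a point): Middle of the stop wall's face at the closed end of the lanes (tray x = 150 mm), 20 mm tall above the floor. A carrier fully home has its nose against it: its body's middle is then at tray x = 78 mm.
- three_bottle_mid (a point): The WRONG carrier, in a lane of the loading tray, with THREE wide round white bottles (29 mm across). Grey carrier, about 0.24 kg, balanced near this point: the middle of its body, 17 mm above the underside. Body 144 mm long (nose at own x +72 mm), 30 mm wide (nose 20 mm), 34 mm tall; containers reach 62 mm above the underside. x points to the nose, y across, z up.
- three_bottle_handle (a point): The wrong carrier: the middle of its upright handle plate (8 mm thick along x, 26 mm wide, 44 mm tall, standing level with the underside), 22 mm above the underside and 116 mm behind the body's middle (own x). A low stem, 12 mm wide and 10 mm tall, joins it to the body; above the stem there is an open gap of 40 mm between plate and body.
- five_tube_mid (a point): The MATCHING carrier, in the stock tray, with FIVE narrow tubes in a row (white caps 20 mm across, pitch 26.5 mm). Grey carrier, about 0.24 kg, balanced near this point: the middle of its body, 17 mm above the underside. Body 144 mm long (nose at own x +72 mm), 30 mm wide (nose 20 mm), 34 mm tall; containers reach 62 mm above the underside. x points to the nose, y across, z up.
- five_tube_handle (a point): The matching carrier: the middle of its upright handle plate (8 mm thick along x, 26 mm wide, 44 mm tall, standing level with the underside), 22 mm above the underside and 116 mm behind the body's middle (own x). A low stem, 12 mm wide and 10 mm tall, joins it to the body; above the stem there is an open gap of 40 mm between plate and body.
- kit_a_mid (a point): Carrier of the right kind that already stands home in the loading tray, with FIVE narrow tubes in a row (white caps 20 mm across, pitch 26.5 mm); same grey housing and handle as the others. Point: middle of its body, 17 mm above the underside; x points to the nose.
- kit_b_mid (a point): Carrier of the right kind that already stands home in the loading tray, with FIVE narrow tubes in a row (white caps 20 mm across, pitch 26.5 mm); same grey housing and handle as the others. Point: middle of its body, 17 mm above the underside; x points to the nose.
- kit_c_mid (a point): Carrier of the right kind that already stands home in the loading tray, with FIVE narrow tubes in a row (white caps 20 mm across, pitch 26.5 mm); same grey housing and handle as the others. Point: middle of its body, 17 mm above the underside; x points to the nose.
- stock: Stock tray, fixed: shallow steel tray, outside 222 x 304 mm, walls 3 mm thick and 12 mm high, floor top 5 mm above the bench. Origin at its middle on the bench. Four places side by side at own y = -105, -35, +35, +105 mm (carrier's middle at own x = +24 mm, noses to own +x); three hold a carrier each. Bodies are about 40 mm apart.
- stock_free (a point): Middle of the free place of the stock tray (the one nearest the robot), on the tray's floor: a carrier stands here with its body's middle over this point, nose along this point's x.
- stock_bottles_mid (a point): A stock carrier of another kind, to be left alone: same housing, with THREE wide round white bottles (29 mm across). Point: middle of its body.
- stock_oblong_mid (a point): A stock carrier of another kind, to be left alone: same housing, with TWO long flat-sided bottles. Point: middle of its body.
- jar: Bystander: white screw-cap jar, 42 mm across, 62 mm tall, near the robot between the trays. Origin under its middle.
- tube_rack: Bystander: red tube rack, 100 x 200 x 46 mm, beyond the loading tray. Origin under its middle.
- plate_rack: Bystander: black and grey well-plate rack, 86 x 128 x 42 mm, between the robot and the loading tray. Origin under its middle.
- pipette: Bystander: white pipette lying down, about 290 mm long, 28 mm high, beyond the stock tray. Origin under its grip.
- spray: Bystander: white spray bottle, 83 mm across, 235 mm tall, to the right of the loading tray. Origin under its middle.
- bottle: Bystander: white bottle, 68 mm across, 130 mm tall, to the right of the loading tray. Origin under its middle.

How it is judged (in metres and radians):
On the way, in this order (a step that is already met when the one before it is completed fails the run):
1. the wrong carrier has been slid out of its lane (x of three_bottle_mid in the frame of tray below -0.04 m), for 0.1 s.
2. the matching carrier stands fully home in the freed lane (x of five_tube_mid in the frame of tray between 0.073 and 0.085 m and y of five_tube_mid in the frame of tray between -0.075 and 0.075 m and z of five_tube_mid in the frame of tray between 0.015 and 0.027 m and angle between five_tube_mid's own z axis and vertical below 0.1 rad and angle between the x axis of five_tube_mid and the x axis of tray, either way round below 0.1 rad), for 0.2 s.
At the end, for the whole second after the job is handed in: The matching carrier stands upright in the freed lane with its nose within 5 mm of the stop, along the lane within 0.1 rad; the three other right carriers are still home in the same sense; the wrong carrier stands upright (within 0.1 rad) on the floor of the stock tray; all at rest (all of step 2 and x of three_bottle_mid in the frame of stock between -0.06 and 0.09 m and y of three_bottle_mid in the frame of stock between -0.14 and 0.14 m and z of three_bottle_mid in the frame of stock between 0.015 and 0.029 m and angle between each of three_bottle_mid, kit_a_mid, kit_b_mid, kit_c_mid's own z axis and vertical below 0.1 rad and x of kit_a_mid in the frame of tray between 0.073 and 0.085 m and y of kit_a_mid in the frame of tray between -0.075 and 0.075 m and z of kit_a_mid in the frame of tray between 0.015 and 0.027 m and angle between the x axis of each of kit_a_mid, kit_b_mid, kit_c_mid and the x axis of tray, either way round below 0.1 rad and x of kit_b_mid in the frame of tray between 0.073 and 0.085 m and y of kit_b_mid in the frame of tray between -0.075 and 0.075 m and z of kit_b_mid in the frame of tray between 0.015 and 0.027 m and x of kit_c_mid in the frame of tray between 0.073 and 0.085 m and y of kit_c_mid in the frame of tray between -0.075 and 0.075 m and z of kit_c_mid in the frame of tray between 0.015 and 0.027 m and linear speed of each of three_bottle, five_tube below 0.02 m/s); the robot touches nothing.
It fails at once if the wrong or the matching carrier is lifted by more than 15 mm while its middle is still between the ribs ((x of three_bottle_mid in the frame of tray between 0 and 0.15 m and y of three_bottle_mid in the frame of tray between -0.09 and 0.09 m and z of three_bottle_mid in the frame of tray between 0.036 and 0.08 m) or (x of five_tube_mid in the frame of tray between 0 and 0.15 m and y of five_tube_mid in the frame of tray between -0.09 and 0.09 m and z of five_tube_mid in the frame of tray between 0.036 and 0.08 m)).
It fails at once if the wrong or the matching carrier is dropped (falls free by more than about 13 mm) or tipped by more than 0.6 rad ((contact force between three_bottle and anything else below 0.05 N and linear speed of three_bottle above 0.5 m/s) or (contact force between five_tube and anything else below 0.05 N and linear speed of five_tube above 0.5 m/s) or angle between any of three_bottle_mid, five_tube_mid's own z axis and vertical above 0.6 rad).
It fails at once if a right carrier in the loading tray is moved by more than 20 mm (distance of any of kit_a_mid, kit_b_mid, kit_c_mid from where it was at the start of the episode above 0.02 m).
It fails at once if another stock carrier is moved by more than 25 mm (distance of any of stock_bottles_mid, stock_oblong_mid from where it was at the start of the episode above 0.025 m).
It fails at once if something else on the bench is moved by more than 30 mm (distance of any of jar, tube_rack, plate_rack, pipette, spray, bottle from where it was at the start of the episode above 0.03 m).
It also fails if it takes over 72 s, if anything falls off the work surface, if the arm or the gripper's body presses on something with over 40 N, if the wrist force passes 120 N, or if a joint passes its speed limit or range.

## Robot

A 6-joint arm with a two-finger parallel gripper is mounted at the origin on the work surface. World frame = base frame: x ahead of the robot, y to its left, z up, the work surface at z = 0. Lengths are in mm, angles in degrees, forces in N, time in s.
With the tool pointing down it reaches from about 350 to 850 mm from the base axis. Payload 8.1 kg.
Tool frame: the origin (TCP) lies at the very end of the fingers, on their centre line; the grasp point (between the pads) lies 19 mm behind it; z points along the fingers, y is the line along which they close (so a half turn about z gives the same grasp; the last joint's range is limited). The gripper opens to 85 mm and grips with 20 to 120 N. Pads are 22 mm wide; open, the fingers measure 114 mm over their backs; the gripper's body (76 mm by 85 mm) begins 54 mm behind the grasp point. The pads swing forward as they close: fully open they stand 13 mm farther back than shut.
Start: joints at [64.435, 7.471, 85.268, -0, 87.261, -4.893], TCP at [211.793, 561.381, 231.292] pointing down, gripper open.
Joint ranges: [-169.43, 169.43], [-51.17, 129.36], [1.28, 143.12], [-76.62, 256.62], [0, 156.53], [-152.29, 152.29]. Speed limits (degrees/s): [136.94, 136.94, 159.86, 180, 180, 180].

## Interface

Orientations are given as [roll, pitch, yaw] about the fixed x, y, z axes, in that order (R = Rz(yaw) Ry(pitch) Rx(roll)).
In Python, from bench import r gives the robot as it stands.
- The arm moves only by the shell command python3 -m jog 'ROWS' [FORCE]. ROWS is JSON, a list of rows, each a list of 7 numbers: the turn, a rotation vector about the tool's x, y, z in degrees, then the shift along the tool's x, y, z in mm, then the closure, from -1 (fully open) to 1 (shut), so that 0 is half open. A call has 1 to 5 rows; each row shifts and turns the commanded pose from where the row before left it, along the tool's axes as they then stand; what a row does not reach is not made up. A row lasts 1/10 s, in which the tool goes at most 50 mm and 8.59 degrees, less where a joint would pass 70% of its speed; a pose out of reach is approached as far as the arm can. A call is refused whole if a number of a shift passes 50 or a number of a turn 8.59, either way. A call with a gripper value outside its range is refused whole. The fingers move at their own pace and stop on an object; FORCE is the grip in N (left out, the last holds). Time passes only in rows, so rows that do not move let the fingers close. It gives the time, the measured TCP pose, the force, the opening and the grip force at its end, in the units of the state.
- r.sense(): the state, without advancing time (a new reading comes with each control period).
- r.snapshot(name): name is "scene" or "top"; returns a dict with "pixels" (420x560x3 uint8, red, green, blue), "fx", "fy", "cx", "cy" (pixels), "world_to_cam" (4x4, takes a point from world to camera coordinates). Camera axes: x right, y up, looking along -z (the intrinsics and any distortion apply to the point x, -y, -z); pixel columns grow to the right and rows downward; lengths in mm; the calibration is good to about 2 mm. A picture is of the moment at which its call begins. There is no depth.
- r.hand_in(): hands the job in; it is judged then, once.
The state is a dict: "time": time; "joint_pos": joint angles; "qd": joint speeds; "joint_efforts": joint torques, N m; "tool_pos": TCP position; "tcp_rot": TCP orientation; "ft_force": force on the tool from outside, world axes, zero at the start; "wrist_torque": the same for the moment, N m; "finger_gap": finger opening in mm; "grip_force": force on a finger pad.
Only numpy, scipy, OpenCV 4.12 (cv2) and the standard library are available. Lean on these libraries where they do the work, as an engineer would, in place of code of your own. Each camera call takes 0.05 s, during which the arm holds its last target. There are 200 camera calls.

## Working session

There is one attempt and no reset: what is moved stays moved. The work goes in short steps, Python scripts to look and compute and a shell command to move; the robot and the scene stay as the last step left them, time stands still between calls to the robot, and variables do not carry over. Pictures are saved under pics/ and viewed, at most 10 in all, crops included, and the job is handed in when it is done.

```bash
mkdir -p pics; python3 - <<'E'
from bench import r
import cv2
for n in ("top","scene"):
    s=r.snapshot(n); cv2.imwrite(f"pics/{n}0.png",cv2.resize(s["pixels"][:,:,::-1],(800,600),interpolation=cv2.INTER_CUBIC))
    print(n,s["fx"],s["fy"],s["cx"],s["cy"],s["world_to_cam"],[k for k in s])
print(r.sense())
E
```

```text
top 515.1724252678061 515.1724252678061 270.8878519542125 209.79893082529122 [[-1.62138882e-02 -9.99534364e-01 -2.58488725e-02 -2.88132157e+01]
 [ 9.87659686e-01 -2.00381902e-02  1.55328092e-01 -5.52514399e+02]
 [-1.55773730e-01 -2.30114170e-02  9.87524693e-01 -1.34460539e+03]
 [ 0.00000000e+00  0.00000000e+00  0.00000000e+00  1.00000000e+00]] ['pixels', 'fx', 'fy', 'cx', 'cy', 'world_to_cam']
scene 383.06995610536063 383.06995610536063 279.05326154733757 207.8464935562693 [[ 1.50708137e-01  9.88465251e-01  1.49500905e-02 -3.96513752e+01]
 [-6.62244761e-01  8.97192401e-02  7.43896723e-01  3.27648077e+02]
 [ 7.33974750e-01 -1.22011909e-01  6.68127353e-01 -1.46013240e+03]
 [ 0.00000000e+00  0.00000000e+00  0.00000000e+00  1.00000000e+00]] ['pixels', 'fx', 'fy', 'cx', 'cy', 'world_to_cam']
{'time': 0.1, 'joint_pos': array([ 6.44333055e+01,  7.51033047e+00,  8.53227024e+01,  8.55823041e-05,
        8.72607265e+01, -4.89271770e+00]), 'qd': array([ 0.12174008, -0.09665627, -0.08778876,  0.04477591,  0.00816823,
       -0.03207358]), 'joint_efforts': array([ 1.56075130e-03, -5.70949030e+01, -5.01944590e+01, -9.67197889e-05,
        8.00952403e-03,  2.51154984e-05]), 'tool_pos': array([211.59538513, 560.93346374, 230.35725148]), 'tcp_rot': array([-1.79906590e+02, -8.08192063e-03,  1.59326012e+02]), 'ft_force': array([ 0.42427239, -0.04466256,  0.25839312]), 'wrist_torque': array([-0.04299387, -0.02013599, -0.02410977]), 'grip_force': 0.0, 'finger_gap': 85.30574520486691}
```

View pics/top0.png

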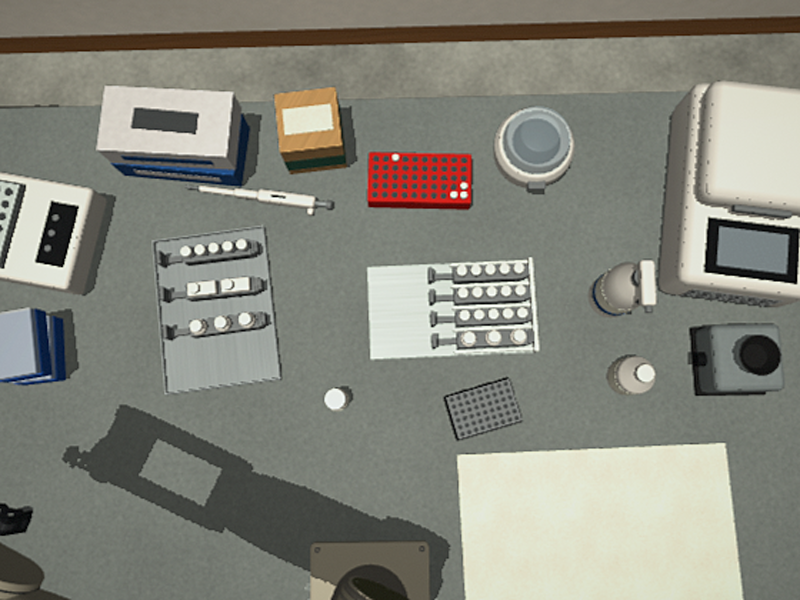

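View pics/scene0.png

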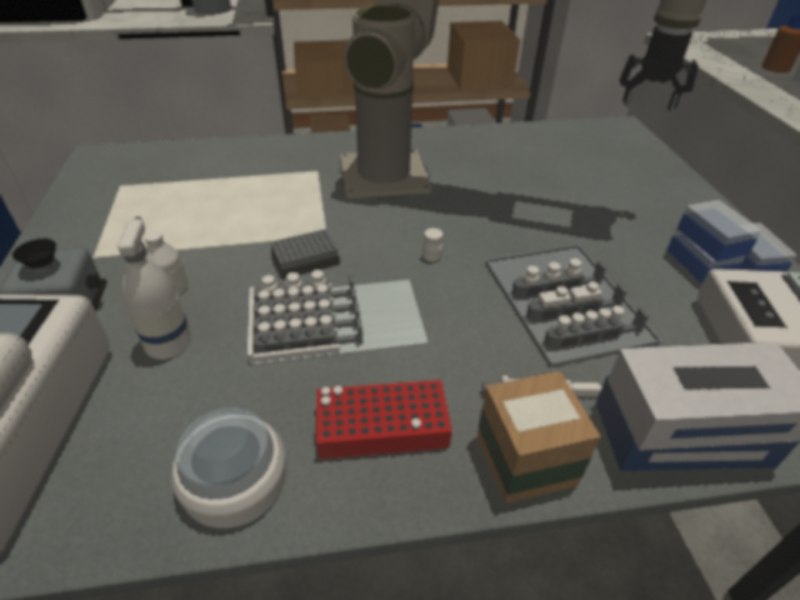

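The top view shows the wrong carrier (3 bottles) in the lane nearest the robot, at about (490,340). The matching one is the farthest stock carrier, at (215,250), and the free place is at about (220,365). I'll enlarge both trays.

```bash
cat > h.py <<'E'
import numpy as np
from bench import r
def cam(n):
    s=r.snapshot(n); return s
def px2w(s,u,v,z):
    M=s["world_to_cam"]; R=M[:3,:3]; t=M[:3,3]
    d=R.T@np.array([(u-s["cx"])/s["fx"],-(v-s["cy"])/s["fy"],-1.]); o=-R.T@t
    return o+d*(z-o[2])/d[2]
def w2px(s,p):
    M=s["world_to_cam"]; c=M[:3,:3]@np.asarray(p,float)+M[:3,3]
    return s["cx"]-s["fx"]*c[0]/c[2], s["cy"]+s["fy"]*c[1]/c[2]
E
python3 - <<'E'
from h import *; import cv2
s=r.snapshot("top"); im=s["pixels"][:,:,::-1]
for n,(x,y,w,h,k) in dict(tray=(250,175,133,80,6),stock=(100,150,110,130,4.6)).items():
    cv2.imwrite(f"pics/{n}1.png",cv2.resize(im[y:y+h,x:x+w],None,fx=k,fy=k,interpolation=cv2.INTER_CUBIC))
E
```

```text
(no output)
```

View pics/tray1.png

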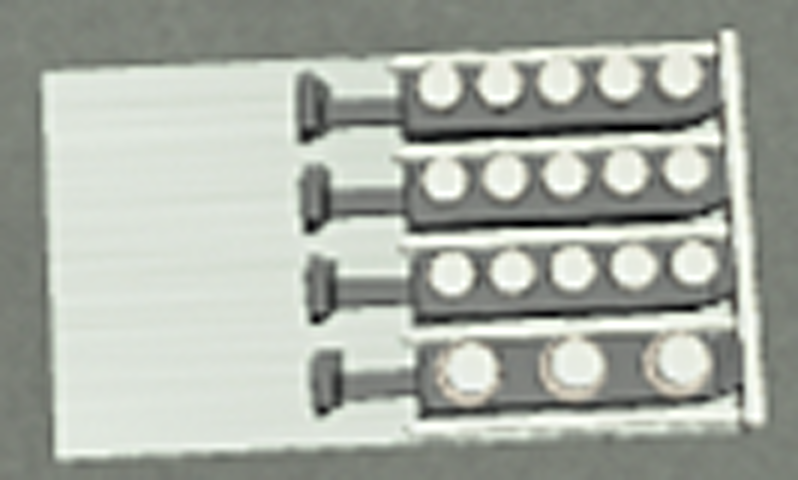

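View pics/stock1.png

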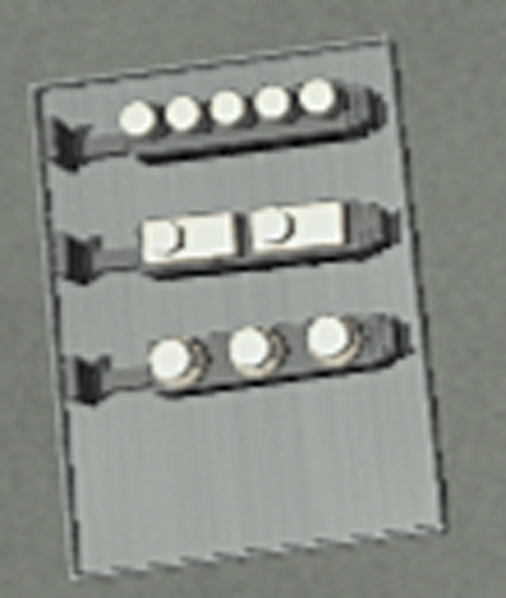

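The tray crop shows: left floor corners (42,72) and (57,460), three-bottle caps (470,367), (575,363), (683,360), and wrong handle plate at about (327,380). In the stock crop, the matching caps run (138,118) to (317,97), and the outer corners are (32,85), (392,40), (445,530), (75,578).

```bash
cat > m.py <<'E'
from h import *
s=r.snapshot("top")
T=lambda x,y,z:px2w(s,250+(x+.5)/6-.5,175+(y+.5)/6-.5,z)
S=lambda x,y,z:px2w(s,100+(x+.5)/4.6-.5,150+(y+.5)/4.6-.5,z)
ang=lambda d:np.degrees(np.arctan2(d[1],d[0]))
def show(n,P):
    P=np.array(P); print(n,P.round(1)[:,:2].tolist(),"len",np.linalg.norm(P[-1]-P[0]).round(1),"ang",ang(P[-1]-P[0]).round(2))
show("tray left",[T(57,460,4),T(42,72,4)])
show("stop top edges",[T(762,425,24),T(735,30,24)])
show("ribs mouths bottom/ top",[T(413,433,18),T(392,62,18)])
for i,p in enumerate([[(440,85),(502,82),(561,80),(621,77),(681,75)],[(445,180),(506,176),(567,174),(627,171),(687,169)],[(452,273),(512,270),(573,267),(634,265),(695,262)],[(470,367),(575,363),(683,360)]]):
    show("lane%d"%i,[T(*q,66) for q in p])
show("wrong handle top",[T(329,352,48),T(329,412,48)])
show("handle/mouth edges",[T(313,380,48),T(343,380,48)])
show("stock corners",[S(75,578,12),S(445,530,12),S(392,40,12),S(32,85,12)])
show("stock left",[S(75,578,12),S(32,85,12)])
show("stock bottom",[S(75,578,12),S(445,530,12)]);show("stock top",[S(32,85,12),S(392,40,12)])
show("match",[S(*q,67) for q in [(138,118),(183,113),(228,107),(273,102),(317,97)]])
show("oblong",[S(165,237,67),S(275,225,67)])
show("3bot",[S(*q,67) for q in [(175,358),(252,349),(331,336)]])
show("handles",[S(70,127,49),S(85,242,49),S(95,362,49)])
E
python3 m.py
```

```text
tray left [[443.9, -3.8], [624.4, 0.9]] len 180.6 ang 1.49
stop top edges [[452.3, -320.9], [633.1, -317.2]] len 180.9 ang 1.14
ribs mouths bottom/ top [[452.0, -165.2], [622.8, -160.8]] len 170.8 ang 1.48
lane0 [[602.1, -178.6], [602.8, -206.1], [603.2, -232.1], [603.9, -258.6], [604.3, -285.1]] len 106.5 ang -88.8
lane1 [[559.4, -179.5], [560.6, -206.3], [560.9, -233.2], [561.7, -259.5], [562.1, -285.9]] len 106.4 ang -88.53
lane2 [[518.0, -181.2], [518.8, -207.5], [519.6, -234.2], [519.9, -260.9], [520.7, -287.5]] len 106.4 ang -88.51
lane3 [[476.4, -187.7], [477.3, -233.4], [477.7, -280.4]] len 92.7 ang -89.19
wrong handle top [[486.1, -127.2], [459.5, -126.5]] len 26.6 ang 178.49
handle/mouth edges [[473.8, -119.8], [473.6, -133.0]] len 13.3 ang -91.08
stock corners [[385.0, 386.5], [409.5, 166.9], [708.1, 201.3], [684.9, 422.2]] len 302.0 ang 6.8
stock left [[385.0, 386.5], [684.9, 422.2]] len 302.0 ang 6.8
stock bottom [[385.0, 386.5], [409.5, 166.9]] len 220.9 ang -83.65
stock top [[684.9, 422.2], [708.1, 201.3]] len 222.1 ang -84.0
match [[650.0, 339.6], [652.4, 313.1], [655.4, 286.7], [657.8, 260.2], [660.2, 234.4]] len 105.7 ang -84.43
oblong [[578.9, 321.9], [584.6, 257.8]] len 64.4 ang -84.88
3bot [[508.0, 314.3], [512.3, 269.8], [519.0, 224.2]] len 90.8 ang -83.04
handles [[649.6, 385.6], [580.1, 374.5], [508.8, 366.5]] len 142.1 ang -172.27
```

Sizes agree: the tray's left edge measures 180.6 against 180, the stock 221 x 302, and the cap pitch 26.5. So the tray x axis is at −88.6°, with the lane mouths' middle at (538,−161.4). Lane 3 is wrong, with its handle at about (474,−125). The stock x axis is at −83.8°, its origin (547,294), the free place (445,259), and the match's middle (654,282).

```bash
cat > t.py <<'E'
import sys
from h import *
from scipy.spatial.transform import Rotation as Ro
X,Y,Z,yaw=map(float,sys.argv[1:5]); s=r.sense()
R=Ro.from_euler('xyz',s["tcp_rot"],degrees=True)
G=Ro.from_euler('xyz',[180,0,yaw],degrees=True)
d=np.array([X,Y,Z])-s["tool_pos"]
print("t",s["time"],"pos",s["tool_pos"].round(1),"rot",s["tcp_rot"].round(2),"F",s["ft_force"].round(1),"gap",round(s["finger_gap"],1))
print("turn",(R.inv()*G).as_rotvec(degrees=True).round(2),"shift in present axes",R.inv().apply(d).round(1),"in goal axes",G.inv().apply(d).round(1))
E
python3 -m jog '[[0,0,-7.4,0,0,0,0.1],[0,0,-7.4,0,0,0,0.1],[0,0,-7.3,0,0,0,0.1],[0,0,0,-16.4,-46.1,0,0.1],[0,0,0,-16.4,-46.1,0,0.1]]' 40
python3 -m jog '[[0,0,0,-16.4,-46.1,0,0.1],[0,0,0,-16.4,-46.1,0,0.1],[0,0,0,-16.4,-46.1,0,0.1],[0,0,0,-16.4,-46.1,0,0.1],[0,0,0,-16.4,-46.1,0,0.1]]'
python3 -m jog '[[0,0,0,-16.4,-46.1,0,0.1],[0,0,0,-16.4,-46.1,0,0.1],[0,0,0,-16.4,-46.1,0,0.1],[0,0,0,-16.4,-46.1,0,0.1],[0,0,0,-16.4,-46.1,0,0.1]]'
python3 -m jog '[[0,0,0,-16.4,-46.1,0,0.1],[0,0,0,-16.4,-46.1,0,0.1],[0,0,0,-16.4,-46.1,0,0.1],[0,0,0,0,0,0,0.1],[0,0,0,0,0,0,0.1]]'
python3 t.py 474.1 -124.9 70 181.4
```

```text
time: 0.7
tool_pos: [246.5, 469.2, 230.0]
tcp_rot: [-179.9, -0.1, -178.4]
ft_force: [1.8, 0.7, 0.8]
finger_gap: 38.5
grip_force: 0.0
time: 1.2
tool_pos: [334.7, 239.9, 231.3]
tcp_rot: [180.0, 0.0, -178.5]
ft_force: [1.0, 1.3, -0.2]
finger_gap: 38.3
grip_force: 0.0
time: 1.7
tool_pos: [422.6, 11.2, 231.5]
tcp_rot: [180.0, 0.1, -178.6]
ft_force: [1.0, 0.6, 0.0]
finger_gap: 38.4
grip_force: 0.0
time: 2.2
tool_pos: [474.7, -124.7, 230.7]
tcp_rot: [180.0, -0.1, -178.7]
ft_force: [-1.5, 0.3, -0.2]
finger_gap: 38.4
grip_force: 0.0
t 2.2 pos [ 474.7 -124.7  230.7] rot [ 1.7995e+02 -8.0000e-02 -1.7872e+02] F [-1.5  0.3 -0.2] gap 38.4
turn [ 0.05 -0.08 -0.12] shift in present axes [  0.3  -0.3 160.7] in goal axes [  0.6  -0.2 160.7]
```

```bash

python3 -m jog '[[0,0,0,0,0,42,0.1],[0,0,0,0,0,42,0.1],[0,0,0,0,0,42,0.1],[0,0,0,0,0,42,0.1],[0,0,0,0,0,0,0.1]]' 40
python3 -m jog '[[0,0,0,0,0,15,0.1],[0,0,0,0,0,15,0.1],[0,0,0,0,0,13,0.1],[0,0,0,0,0,0,0.1]]'
python3 -m jog '[[0,0,0,0,0,0,1],[0,0,0,0,0,0,1],[0,0,0,0,0,0,1],[0,0,0,0,0,0,1]]'
```

```text
time: 2.7
tool_pos: [469.8, -120.5, 57.3]
tcp_rot: [179.7, -0.6, -178.5]
ft_force: [-0.3, -0.3, -0.8]
finger_gap: 38.3
grip_force: 0.0
time: 3.1
tool_pos: [474.5, -123.0, 20.1]
tcp_rot: [180.0, -0.1, -178.5]
ft_force: [-0.4, 1.0, 0.4]
finger_gap: 38.3
grip_force: 0.0
time: 3.5
tool_pos: [476.0, -124.1, 21.8]
tcp_rot: [-180.0, 0.1, -178.6]
ft_force: [-1.6, 1.1, 6.7]
finger_gap: 7.3
grip_force: 41.4
```

```bash

python3 -m jog '[[0,0,0,0,2,0,1],[0,0,0,0,5,0,1],[0,0,0,0,8,0,1],[0,0,0,0,10,0,1],[0,0,0,0,10,0,1]]'
python3 -m jog '[[0,0,0,0,15,0,1],[0,0,0,0,15,0,1],[0,0,0,0,15,0,1],[0,0,0,0,0,0,1]]'
python3 - <<'E'
from h import *; import cv2
a=r.snapshot("top")["pixels"][165:265,230:390,::-1];b=r.snapshot("scene")["pixels"][165:265,150:310,::-1]
cv2.imwrite("pics/c1.png",np.vstack([cv2.resize(a,(480,300),interpolation=cv2.INTER_CUBIC),cv2.resize(b,(480,300),interpolation=cv2.INTER_CUBIC)]))
E
```

```text
time: 4.0
tool_pos: [475.5, -89.7, 21.8]
tcp_rot: [-179.9, 0.2, -178.6]
ft_force: [0.5, -5.0, 7.0]
finger_gap: 7.1
grip_force: 41.3
time: 4.4
tool_pos: [474.3, -42.5, 21.7]
tcp_rot: [180.0, 0.2, -178.5]
ft_force: [0.1, 5.9, 9.1]
finger_gap: 7.1
grip_force: 41.7
```

View pics/c1.png

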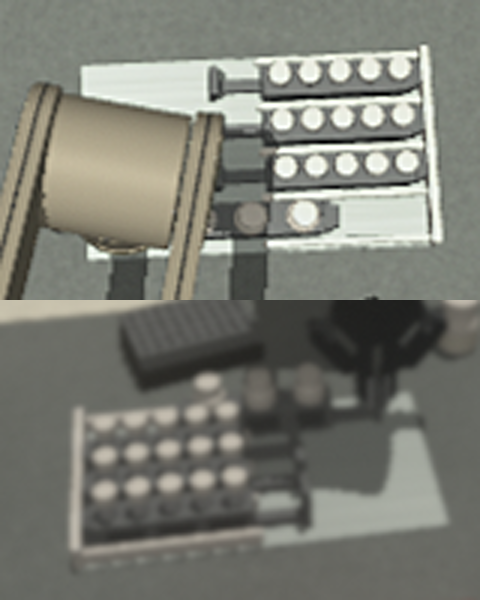

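The pictures show the wrong carrier sliding straight out behind the gripper, with its nose at about (335,217) in the upper half. The neighbours haven't moved. Next I slide it the rest of the way onto the apron, let go, and rise.

```bash

python3 -m jog '[[0,0,0,0,15,0,1],[0,0,0,0,18,0,1],[0,0,0,0,18,0,1],[0,0,0,0,15,0,1],[0,0,0,0,10,0,1]]'
python3 -m jog '[[0,0,0,0,0,0,1],[0,0,0,0,0,0,0.5],[0,0,0,0,0,0,0.1],[0,0,0,0,0,0,0.1]]'
python3 -m jog '[[0,0,0,0,0,-15,0.1],[0,0,0,0,0,-35,0.1],[0,0,0,0,0,-45,0.1],[0,0,0,0,0,-25,-0.1],[0,0,0,0,0,0,-0.1]]'
python3 t.py 473.1 -82 29 91.4
```

```text
time: 5.0
tool_pos: [472.2, 32.3, 21.5]
tcp_rot: [-179.9, 0.1, -178.5]
ft_force: [0.2, -5.1, 5.7]
finger_gap: 7.1
grip_force: 41.3
time: 5.4
tool_pos: [470.7, 32.1, 20.1]
tcp_rot: [180.0, -0.0, -178.6]
ft_force: [-0.5, -0.5, -0.0]
finger_gap: 38.4
grip_force: 0.0
time: 5.9
tool_pos: [474.0, 31.9, 145.0]
tcp_rot: [-180.0, 0.4, -178.6]
ft_force: [-0.1, -0.6, -0.3]
finger_gap: 47.4
grip_force: 0.0
t 5.9 pos [474.   31.9 145. ] rot [-179.97    0.44 -178.59] F [-0.1 -0.6 -0.3] gap 47.4
turn [ 0.33  0.37 90.01] shift in present axes [   4.6 -113.8  116. ] in goal axes [-113.8   -3.7  116. ]
```

```bash

python3 -m jog '[[0,0,8.2,0,0,0,-0.17],[0,0,8.2,0,0,0,-0.17],[0,0,8.2,0,0,0,-0.17],[0,0,8.2,0,0,0,-0.17],[0,0,8.2,0,0,0,-0.17]]' 60
python3 -m jog '[[0,0,8.2,0,0,0,-0.17],[0,0,8.2,0,0,0,-0.17],[0,0,8.2,0,0,0,-0.17],[0,0,8.2,0,0,0,-0.17],[0,0,8.2,0,0,0,-0.17]]'
python3 -m jog '[[0,0,8,0,0,0,-0.17],[0,0,0,-36,-1,0,-0.17],[0,0,0,-45,-1,0,-0.17],[0,0,0,-35.2,-1.7,0,-0.17],[0,0,0,0,0,0,-0.17]]'
python3 t.py 472.7 -84.4 9 91.4
```

```text
time: 6.4
tool_pos: [470.2, 32.1, 138.9]
tcp_rot: [-179.9, -0.1, 140.1]
ft_force: [-0.1, -0.0, 0.6]
finger_gap: 50.3
grip_force: 0.0
time: 6.9
tool_pos: [470.2, 32.0, 138.9]
tcp_rot: [-179.9, -0.0, 99.1]
ft_force: [-0.1, -0.1, -0.2]
finger_gap: 50.1
grip_force: 0.0
time: 7.4
tool_pos: [469.4, -87.6, 139.2]
tcp_rot: [-179.9, 0.1, 91.2]
ft_force: [0.6, 0.3, -0.6]
finger_gap: 50.4
grip_force: 0.0
t 7.4 pos [469.4 -87.6 139.2] rot [-1.7991e+02  5.0000e-02  9.1190e+01] F [ 0.6  0.3 -0.6] gap 50.4
turn [-0.09  0.05 -0.21] shift in present axes [  3.3   3.6 130.2] in goal axes [  3.1   3.4 130.2]
```

```bash

python3 -m jog '[[0,0,0,1.5,2,30,-0.17],[0,0,0,1,1,35,-0.17],[0,0,0,0,0,15,-0.17],[0,0,0,0,0,0,-0.17],[0,0,0,0,0,0,-0.17]]'
python3 t.py 472.7 -84.4 9 91.4
python3 - <<'E'
from h import *; import cv2
a=r.snapshot("top")["pixels"][165:265,230:390,::-1];b=r.snapshot("scene")["pixels"][145:245,190:350,::-1]
cv2.imwrite("pics/c2.png",np.vstack([cv2.resize(a,(480,300),interpolation=cv2.INTER_CUBIC),cv2.resize(b,(480,300),interpolation=cv2.INTER_CUBIC)]))
E
```

```text
time: 7.9
tool_pos: [472.7, -81.0, 60.0]
tcp_rot: [-179.9, -0.0, 91.4]
ft_force: [-0.2, -0.3, 0.9]
finger_gap: 50.2
grip_force: 0.0
t 7.9 pos [472.7 -81.   60. ] rot [-1.7993e+02 -3.0000e-02  9.1440e+01] F [-0.2 -0.3  0.9] gap 50.2
turn [-0.07 -0.03  0.04] shift in present axes [-3.5 -0.1 51. ] in goal axes [-3.4 -0.1 51. ]
```

View pics/c2.png

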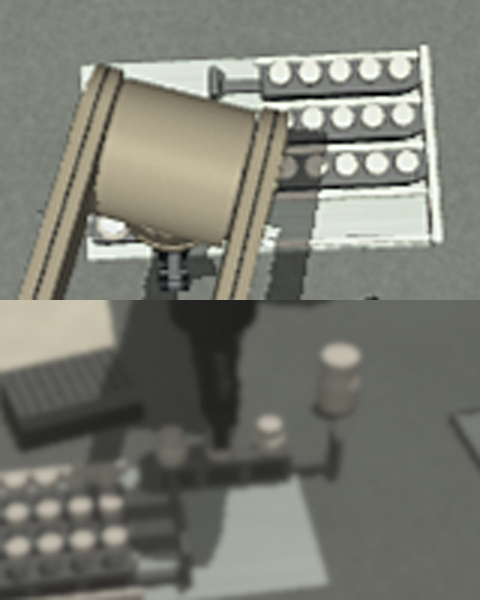

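The picture shows the carrier on the apron, its nose just outside the ribs and the fingers over its middle. I descend and grip.

```bash

python3 -m jog '[[0,0,0,-2.5,0,20,-0.17],[0,0,0,0,0,18,-0.17],[0,0,0,0,0,12,-0.17],[0,0,0,0,0,0,-0.17]]'
python3 -m jog '[[0,0,0,0,0,0,0.1],[0,0,0,0,0,0,0.6],[0,0,0,0,0,0,1],[0,0,0,0,0,0,1],[0,0,0,0,0,0,1]]' 60
python3 -m jog '[[0,0,0,0,0,-3,1],[0,0,0,0,0,-6,1],[0,0,0,0,0,-10,1],[0,0,0,0,0,-15,1],[0,0,0,0,0,0,1]]'
python3 - <<'E'
from h import *
s=r.snapshot("top"); print(px2w(s,337/800*560-.3,398*.7-.3,62))
E
python3 t.py 445.2 259 120 96.2
```

```text
time: 8.4
tool_pos: [472.4, -83.7, 9.4]
tcp_rot: [-179.9, -0.0, 91.4]
ft_force: [0.7, -0.1, 0.0]
finger_gap: 50.1
grip_force: 0.0
time: 8.9
tool_pos: [474.4, -84.3, 11.6]
tcp_rot: [179.9, 0.0, 91.4]
ft_force: [-0.7, 0.7, 7.8]
finger_gap: 29.0
grip_force: 60.8
time: 9.4
tool_pos: [475.1, -84.6, 46.9]
tcp_rot: [179.8, 0.1, 91.4]
ft_force: [0.6, -0.3, -2.0]
finger_gap: 29.1
grip_force: 59.9
[370.08139058  55.55373528  62.        ]
t 9.45 pos [474.5 -84.4  45.8] rot [1.7983e+02 5.0000e-02 9.1430e+01] F [-0.2 -0.5 -2.8] gap 29.3
turn [ 0.17  0.06 -4.77] shift in present axes [343.9 -20.5 -74.6] in goal axes [344.5   7.9 -74.2]
```

```bash

python3 -m jog '[[0,0,-2.4,0,0,-25,1],[0,0,-2.4,0,0,-30,1],[0,0,0,15,0,-15,1],[0,0,0,30,1,0,1],[0,0,0,40,1,0,1]]'
python3 -m jog '[[0,0,0,40,1,0,1],[0,0,0,40,1,0,1],[0,0,0,40,1,0,1],[0,0,0,40,1,0,1],[0,0,0,40,1,0,1]]'
python3 -m jog '[[0,0,0,30,1,0,1],[0,0,0,20,0,0,1],[0,0,0,9.5,0,0,1],[0,0,0,0,0,0,1],[0,0,0,0,0,0,1]]'
python3 t.py 445.2 259 12.6 96.2
```

```text
time: 9.95
tool_pos: [466.4, 0.5, 114.7]
tcp_rot: [179.9, 0.0, 96.1]
ft_force: [0.8, 0.3, -3.3]
finger_gap: 29.1
grip_force: 60.2
time: 10.45
tool_pos: [448.5, 201.6, 113.7]
tcp_rot: [-180.0, 0.0, 96.2]
ft_force: [0.9, -0.6, -3.0]
finger_gap: 28.6
grip_force: 60.2
time: 10.95
tool_pos: [443.7, 258.5, 113.8]
tcp_rot: [-180.0, 0.0, 96.2]
ft_force: [-0.1, -0.1, -2.3]
finger_gap: 29.2
grip_force: 60.2
t 10.95 pos [443.7 258.5 113.8] rot [-1.7996e+02  4.0000e-02  9.6230e+01] F [-0.1 -0.1 -2.3] gap 29.2
turn [-0.04  0.04  0.03] shift in present axes [  0.4   1.6 101.2] in goal axes [  0.3   1.5 101.2]
```

```bash

python3 -m jog '[[0,0,0,0,1.5,25,1],[0,0,0,0,0,30,1],[0,0,0,0,0,25,1],[0,0,0,0,0,10,1],[0,0,0,0,0,0,1]]'
python3 -m jog '[[0,0,0,0,0,2.5,1],[0,0,0,0,0,2.5,1],[0,0,0,0,0,2,1],[0,0,0,0,0,2,1],[0,0,0,0,0,1,1]]'
python3 -m jog '[[0,0,0,0,0,0,1],[0,0,0,0,0,0,1]]'
```

```text
time: 11.45
tool_pos: [444.2, 257.9, 22.7]
tcp_rot: [-179.8, 0.1, 96.2]
ft_force: [-0.8, -0.1, -3.1]
finger_gap: 28.9
grip_force: 60.0
time: 11.95
tool_pos: [445.4, 259.6, 14.4]
tcp_rot: [180.0, -0.0, 96.2]
ft_force: [0.7, -0.2, -2.7]
finger_gap: 28.9
grip_force: 60.0
time: 12.15
tool_pos: [445.3, 259.5, 14.3]
tcp_rot: [-180.0, 0.0, 96.2]
ft_force: [0.0, 0.2, -3.3]
finger_gap: 28.9
grip_force: 60.0
```

```bash

python3 -m jog '[[0,0,0,0,0,0.8,1],[0,0,0,0,0,0.8,1],[0,0,0,0,0,0,1]]'
python3 -m jog '[[0,0,0,0,0,0.6,1],[0,0,0,0,0,0.6,1],[0,0,0,0,0,0,1]]'
```

```text
time: 12.45
tool_pos: [445.4, 259.5, 12.7]
tcp_rot: [180.0, -0.0, 96.2]
ft_force: [0.7, -0.0, -2.0]
finger_gap: 28.8
grip_force: 60.1
time: 12.75
tool_pos: [445.4, 259.5, 12.7]
tcp_rot: [-180.0, 0.0, 96.2]
ft_force: [-6.4, -3.8, 11.0]
finger_gap: 29.0
grip_force: 62.0
```

```bash

python3 -m jog '[[0,0,0,0,0,0,0.2],[0,0,0,0,0,0,-0.17],[0,0,0,0,0,0,-0.17],[0,0,0,0,0,0,-0.17]]'
python3 -m jog '[[0,0,0,0,0,-10,-0.17],[0,0,0,0,0,-30,-0.17],[0,0,0,0,0,-45,-0.17],[0,0,0,0,0,-45,-0.17],[0,0,0,0,0,0,-0.17]]'
python3 t.py 654 281.6 110 96.2
```

```text
time: 13.15
tool_pos: [445.3, 259.6, 11.4]
tcp_rot: [-180.0, -0.0, 96.2]
ft_force: [-0.8, 0.2, 0.9]
finger_gap: 50.1
grip_force: 0.0
time: 13.65
tool_pos: [449.8, 261.5, 150.1]
tcp_rot: [179.3, -0.2, 96.2]
ft_force: [0.2, 0.4, 0.1]
finger_gap: 49.6
grip_force: 0.0
t 13.65 pos [449.8 261.5 150.1] rot [179.29  -0.23  96.23] F [0.2 0.4 0.1] gap 49.6
turn [ 0.71 -0.23  0.03] shift in present axes [ -2.3 204.6  42.7] in goal axes [ -2.1 205.2  40.1]
```

```bash

python3 -m jog '[[0,0,0,0,35,0,-0.17],[0,0,0,0,45,0,-0.17],[0,0,0,0,45,0,-0.17],[0,0,0,0,45,0,-0.17],[0,0,0,-0.6,30,0,-0.17]]'
python3 -m jog '[[0,0,0,0,9.8,20,-0.17],[0,0,0,0,0,35,-0.17],[0,0,0,0,0,10,-0.17],[0,0,0,0,0,0,-0.17],[0,0,0,0,0,0,-0.17]]'
python3 t.py 654 281.6 10 96.2
python3 - <<'E'
from h import *; import cv2
a=r.snapshot("top")["pixels"][140:290,90:220,::-1];b=r.snapshot("scene")["pixels"][150:270,330:470,::-1]
cv2.imwrite("pics/c3.png",np.hstack([cv2.resize(a,(390,450),interpolation=cv2.INTER_CUBIC),cv2.resize(b,(400,450),interpolation=cv2.INTER_CUBIC)]))
E
```

```text
time: 14.15
tool_pos: [646.7, 280.4, 141.5]
tcp_rot: [179.9, -0.0, 96.2]
ft_force: [-0.2, 0.3, 0.4]
finger_gap: 50.0
grip_force: 0.0
time: 14.65
tool_pos: [654.1, 281.9, 77.7]
tcp_rot: [180.0, -0.0, 96.2]
ft_force: [0.6, 0.3, 0.7]
finger_gap: 50.0
grip_force: 0.0
t 14.65 pos [654.1 281.9  77.7] rot [ 1.7996e+02 -1.0000e-02  9.6240e+01] F [0.6 0.3 0.7] gap 50.0
turn [ 0.04 -0.01  0.04] shift in present axes [-0.3 -0.2 67.7] in goal axes [-0.2 -0.1 67.7]
```

View pics/c3.png

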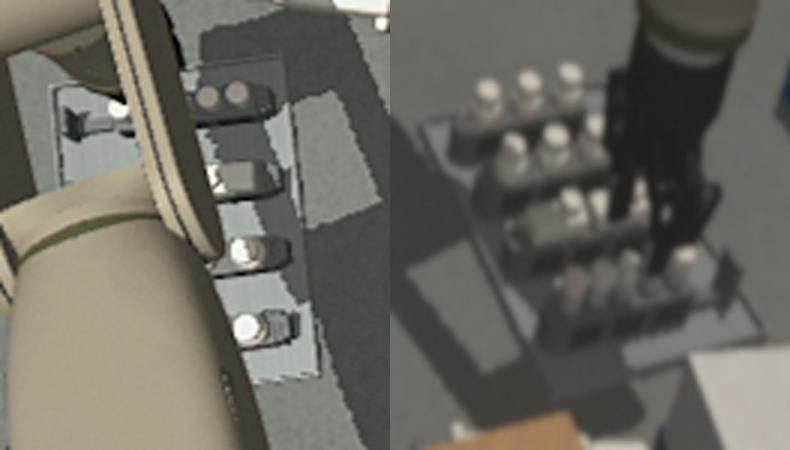

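The picture shows the wrong carrier standing in the free place, its nose bottle at about (250,327). The gripper is over the matching carrier. I descend, grip and lift it.

```bash

python3 -m jog '[[0,0,0,0,0,20,-0.17],[0,0,0,0,0,25,-0.17],[0,0,0,0,0,15,-0.17],[0,0,0,0,0,7,-0.17],[0,0,0,0,0,0,-0.17]]'
python3 -m jog '[[0,0,0,0,0,0,0.1],[0,0,0,0,0,0,0.6],[0,0,0,0,0,0,1],[0,0,0,0,0,0,1],[0,0,0,0,0,0,1]]' 60
python3 -m jog '[[0,0,0,0,0,-3,1],[0,0,0,0,0,-6,1],[0,0,0,0,0,-15,1],[0,0,0,0,0,-20,1],[0,0,0,0,0,0,1]]'
python3 t.py 473.1 -86.4 115 91.4
```

```text
time: 15.25
tool_pos: [653.4, 281.5, 8.9]
tcp_rot: [-179.9, 0.0, 96.2]
ft_force: [-0.1, -0.1, -0.4]
finger_gap: 50.4
grip_force: 0.0
time: 15.75
tool_pos: [655.3, 282.1, 11.4]
tcp_rot: [179.8, -0.0, 96.2]
ft_force: [0.0, 0.7, 5.3]
finger_gap: 29.3
grip_force: 60.7
time: 16.25
tool_pos: [656.6, 282.6, 58.3]
tcp_rot: [179.6, -0.1, 96.2]
ft_force: [1.4, 0.3, -1.0]
finger_gap: 29.0
grip_force: 59.9
t 16.25 pos [656.6 282.6  58.3] rot [ 1.7963e+02 -8.0000e-02  9.6230e+01] F [ 1.4  0.3 -1. ] gap 29.0
turn [ 0.36 -0.1   4.83] shift in present axes [-346.8 -222.1  -58.6] in goal axes [-364.4 -192.4  -56.7]
```

```bash

python3 -m jog '[[0,0,2.4,0,0,-25,1],[0,0,2.4,0,0,-30,1],[0,0,0,-11,-6,0,1],[0,0,0,-25,-13,0,1],[0,0,0,-36,-19,0,1]]'
python3 -m jog '[[0,0,0,-36,-19,0,1],[0,0,0,-36,-19,0,1],[0,0,0,-36,-19,0,1],[0,0,0,-36,-19,0,1],[0,0,0,-36,-19,0,1]]'
python3 -m jog '[[0,0,0,-36,-19,0,1],[0,0,0,-36,-19,0,1],[0,0,0,-25,-13,0,1],[0,0,0,-11,-6,0,1],[0,0,0,0,0,0,1]]'
python3 -m jog '[[0,0,0,0,0,0,1],[0,0,0,0,0,0,1]]'
python3 t.py 473.1 -82.9 10.4 91.4
```

```text
time: 16.75
tool_pos: [617.7, 209.3, 108.6]
tcp_rot: [179.9, -0.0, 91.5]
ft_force: [0.3, -0.7, -2.2]
finger_gap: 28.8
grip_force: 59.9
time: 17.25
tool_pos: [526.2, 25.1, 108.3]
tcp_rot: [180.0, 0.0, 91.4]
ft_force: [0.7, -0.6, -2.3]
finger_gap: 28.9
grip_force: 59.9
time: 17.75
tool_pos: [472.5, -84.1, 108.5]
tcp_rot: [180.0, 0.0, 91.3]
ft_force: [0.2, 0.8, -1.6]
finger_gap: 29.0
grip_force: 59.9
time: 17.95
tool_pos: [473.5, -82.0, 108.5]
tcp_rot: [180.0, -0.0, 91.5]
ft_force: [-0.1, 0.7, -2.2]
finger_gap: 29.0
grip_force: 59.9
t 17.95 pos [473.5 -82.  108.5] rot [ 1.7999e+02 -2.0000e-02  9.1480e+01] F [-0.1  0.7 -2.2] gap 29.0
turn [ 0.01 -0.02  0.08] shift in present axes [-0.9 -0.4 98.1] in goal axes [-0.9 -0.4 98.1]
```

```bash

python3 -m jog '[[0,0,0,-1,-0.4,25,1],[0,0,0,0,0,32,1],[0,0,0,0,0,22,1],[0,0,0,0,0,10,1],[0,0,0,0,0,0,1]]'
python3 -m jog '[[0,0,0,0,0,2.5,1],[0,0,0,0,0,2.5,1],[0,0,0,0,0,1.5,1],[0,0,0,0,0,0.8,1],[0,0,0,0,0,0,1]]'
python3 -m jog '[[0,0,0,0,0,0.6,1],[0,0,0,0,0,0.6,1],[0,0,0,0,0,0,1]]'
```

```text
time: 18.45
tool_pos: [471.6, -82.9, 18.0]
tcp_rot: [-179.8, -0.1, 91.5]
ft_force: [0.4, -0.0, -1.7]
finger_gap: 28.8
grip_force: 59.9
time: 18.95
tool_pos: [472.8, -84.1, 12.5]
tcp_rot: [180.0, 0.0, 91.4]
ft_force: [0.9, 0.8, -3.0]
finger_gap: 29.0
grip_force: 59.9
time: 19.25
tool_pos: [472.5, -84.0, 10.9]
tcp_rot: [-180.0, -0.0, 91.4]
ft_force: [0.1, -0.1, -2.5]
finger_gap: 28.9
grip_force: 59.9
```

```bash

python3 -m jog '[[0,0,0,0,0,0.5,1],[0,0,0,0,0,0,1],[0,0,0,0,0,0,1]]'
python3 -m jog '[[0,0,0,0,0,0.6,1],[0,0,0,0,0,0,1]]'
```

```text
time: 19.55
tool_pos: [472.6, -84.0, 10.5]
tcp_rot: [-180.0, -0.0, 91.4]
ft_force: [-0.3, 0.9, -2.0]
finger_gap: 28.9
grip_force: 59.9
time: 19.75
tool_pos: [472.7, -84.0, 10.4]
tcp_rot: [-180.0, 0.0, 91.4]
ft_force: [-3.7, 1.7, 5.4]
finger_gap: 29.1
grip_force: 60.7
```

```bash

python3 -m jog '[[0,0,0,0,0,0,0.2],[0,0,0,0,0,0,-0.17],[0,0,0,0,0,0,-0.17],[0,0,0,0,0,0,-0.17]]'
python3 -m jog '[[0,0,0,0,0,-10,-0.17],[0,0,0,0,0,-30,-0.17],[0,0,0,0,0,-45,-0.17],[0,0,0,0,0,-45,-0.17],[0,0,0,30,0,0,-0.1]]'
python3 -m jog '[[0,0,0,45,0,0,0.1],[0,0,0,45,0,0,0.1],[0,0,0,45,0,0,0.1],[0,0,0,45,0,0,0.1],[0,0,0,45,0,0,0.1]]'
python3 - <<'E'
from h import *; import cv2
a=r.snapshot("top")["pixels"][175:260,230:380,::-1]
cv2.imwrite("pics/c4.png",cv2.resize(a,None,fx=5,fy=5,interpolation=cv2.INTER_CUBIC))
E
python3 t.py 470 32 120 181.4
```

```text
time: 20.15
tool_pos: [472.7, -84.0, 9.9]
tcp_rot: [180.0, 0.0, 91.4]
ft_force: [0.5, -0.6, 0.4]
finger_gap: 50.2
grip_force: 0.0
time: 20.65
tool_pos: [476.7, -56.9, 148.5]
tcp_rot: [179.3, 0.3, 91.3]
ft_force: [0.6, -0.1, 0.7]
finger_gap: 47.0
grip_force: 0.0
time: 21.15
tool_pos: [466.1, 172.8, 141.0]
tcp_rot: [179.9, -0.0, 91.4]
ft_force: [0.9, 0.2, -0.2]
finger_gap: 38.9
grip_force: 0.0
t 21.2 pos [465.4 178.9 141.1] rot [179.92  -0.25  91.57] F [-3.1  4.1  0.3] gap 38.4
turn [  0.26  -0.13 -89.83] shift in present axes [-147.     0.5   20.5] in goal axes [  -1.  -146.9   21.1]
```

View pics/c4.png

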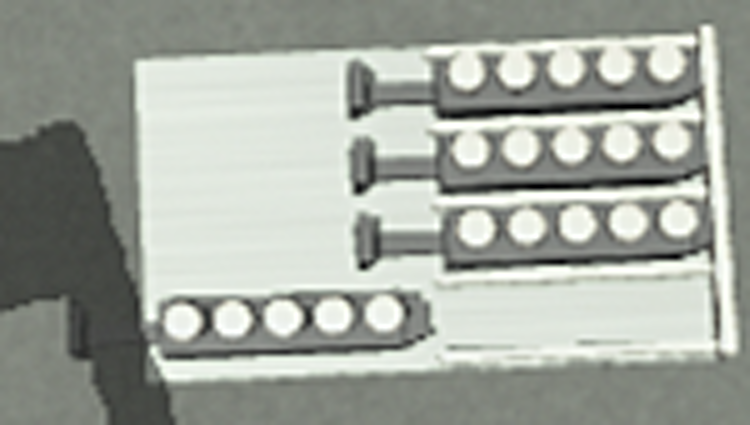

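The matching carrier stands on the apron, caps from (182,320) to (385,313), its nose just at the lane's mouth near (432,325). I check its axis against the lane.

```bash
python3 - <<'E'
from h import *
s=r.snapshot("top"); f=lambda x,y,z:px2w(s,230+(x+.5)/5-.5,175+(y+.5)/5-.5,z)
P=np.array([f(*q,66) for q in [(182,320),(232,318.5),(283,317),(334,315),(385,313)]])
d=P[-1]-P[0]; print(P.mean(0).round(1),np.degrees(np.arctan2(d[1],d[0])),np.linalg.norm(d))
for q in [(568,66),(571,145),(577,223)]: print(f(*q,66).round(1))
for a,b in [((440,281),(435,352)),((705,270),(710,345))]: print(f(*a,18).round(1),f(*b,18).round(1))
E
python3 t.py 470 32 120 181.4
```

```text
[472.7 -78.5  66. ] -89.09728405949845 106.51631695933257
[ 603.5 -232.4   66. ]
[ 560.9 -232.4   66. ]
[ 519.3 -234.    66. ]
[ 495.5 -164.4   18. ] [ 456.9 -160.5   18. ]
[ 498.7 -308.    18. ] [ 457.9 -308.8   18. ]
t 21.25 pos [465.7 175.9 141. ] rot [ 1.7994e+02 -1.2000e-01  9.1720e+01] F [-0.3  0.1 -0.2] gap 38.2
turn [ 1.400e-01 -5.000e-02 -8.968e+01] shift in present axes [-144.    -0.    20.7] in goal axes [  -0.8 -143.9   21. ]
```

```bash

python3 -m jog '[[0,0,-8.2,0,0,0,0.1],[0,0,-8.2,0,0,0,0.1],[0,0,-8.2,0,0,0,0.1],[0,0,-8.2,0,0,0,0.1],[0,0,-8.2,0,0,0,0.1]]' 40
python3 -m jog '[[0,0,-8.2,0,0,0,0.1],[0,0,-8.2,0,0,0,0.1],[0,0,-8.2,0,0,0,0.1],[0,0,-8.2,0,0,0,0.1],[0,0,-8.2,0,0,0,0.1]]'
python3 -m jog '[[0,0,-7.8,0,-25,0,0.1],[0,0,0,-1,-45,0,0.1],[0,0,0,0,-45,0,0.1],[0,0,0,0,-28,0,0.1],[0,0,0,0,0,0,0.1]]'
python3 -m jog '[[0,0,0,0,0,0,0.1],[0,0,0,0,0,0,0.1]]'
python3 t.py 470 32 20 181.4
```

```text
time: 21.75
tool_pos: [466.4, 170.4, 140.6]
tcp_rot: [180.0, 0.0, 132.7]
ft_force: [-0.6, 0.4, 0.3]
finger_gap: 38.5
grip_force: 0.0
time: 22.25
tool_pos: [466.4, 170.3, 140.5]
tcp_rot: [-180.0, 0.0, 173.7]
ft_force: [-0.7, 0.3, 0.3]
finger_gap: 38.6
grip_force: 0.0
time: 22.75
tool_pos: [467.0, 24.6, 140.7]
tcp_rot: [-179.9, 0.0, -179.0]
ft_force: [0.8, -0.2, -0.9]
finger_gap: 38.5
grip_force: 0.0
time: 22.95
tool_pos: [467.0, 28.6, 140.2]
tcp_rot: [180.0, 0.0, -178.8]
ft_force: [-0.6, 0.1, -0.2]
finger_gap: 38.6
grip_force: 0.0
t 22.95 pos [467.   28.6 140.2] rot [ 1.7998e+02  2.0000e-02 -1.7877e+02] F [-0.6  0.1 -0.2] gap 38.6
turn [ 0.02  0.02 -0.17] shift in present axes [ -3.1   3.3 120.2] in goal axes [ -3.1   3.3 120.2]
```

```bash

python3 -m jog '[[0,0,0,-3,3.5,25,0.1],[0,0,0,0,0,40,0.1],[0,0,0,0,0,30,0.1],[0,0,0,0,0,15,0.1],[0,0,0,0,0,10,0.1]]'
python3 -m jog '[[0,0,0,0,0,0,0.1],[0,0,0,0,0,0,0.1],[0,0,0,0,0,0,0.5],[0,0,0,0,0,0,1],[0,0,0,0,0,0,1]]'
python3 -m jog '[[0,0,0,0,0,0,1],[0,0,0,0,-3,0,1],[0,0,0,0,-6,0,1],[0,0,0,0,-6,0,1],[0,0,0,0,-6,0,1]]'
python3 t.py 473.9 -124.5 20 181.4
```

```text
time: 23.45
tool_pos: [468.5, 32.9, 18.2]
tcp_rot: [180.0, -0.2, -178.7]
ft_force: [-0.1, -0.2, -0.3]
finger_gap: 38.7
grip_force: 0.0
time: 23.95
tool_pos: [470.9, 31.7, 21.1]
tcp_rot: [-180.0, 0.1, -178.8]
ft_force: [-0.3, 1.2, 5.3]
finger_gap: 7.3
grip_force: 44.0
time: 24.45
tool_pos: [471.6, 11.3, 21.2]
tcp_rot: [179.9, 0.1, -178.8]
ft_force: [-0.3, 4.9, 6.7]
finger_gap: 7.4
grip_force: 44.2
t 24.45 pos [471.6  11.3  21.2] rot [ 1.7993e+02  1.5000e-01 -1.7877e+02] F [-0.3  4.9  6.7] gap 7.4
turn [ 0.07  0.15 -0.17] shift in present axes [   0.6 -135.8    1. ] in goal axes [   1.  -135.8    1.2]
```

```bash

python3 -m jog '[[0,0,0,0,-8,0,1],[0,0,0,0,-8,0,1],[0,0,0,0,-8,0,1],[0,0,0,0,-8,0,1],[0,0,0,0,-8,0,1]]'
python3 -m jog '[[0,0,0,0,-10,0,1],[0,0,0,0,-10,0,1],[0,0,0,0,-10,0,1],[0,0,0,0,-10,0,1],[0,0,0,0,-10,0,1]]'
python3 -m jog '[[0,0,0,0,-8,0,1],[0,0,0,0,-8,0,1],[0,0,0,0,-8,0,1],[0,0,0,0,-5,0,1],[0,0,0,0,0,0,1]]'
python3 t.py 473.9 -124.5 20 181.4
```

```text
time: 24.95
tool_pos: [472.4, -28.9, 21.2]
tcp_rot: [179.9, 0.1, -178.8]
ft_force: [-1.1, 6.2, 6.9]
finger_gap: 6.8
grip_force: 44.3
time: 25.45
tool_pos: [473.4, -79.0, 21.2]
tcp_rot: [179.9, 0.1, -178.8]
ft_force: [-0.4, 6.1, 7.8]
finger_gap: 7.5
grip_force: 44.4
time: 25.95
tool_pos: [474.1, -108.8, 21.2]
tcp_rot: [-180.0, 0.1, -178.8]
ft_force: [0.8, 0.5, 5.9]
finger_gap: 7.2
grip_force: 44.2
t 25.95 pos [ 474.1 -108.8   21.2] rot [-1.7998e+02  1.4000e-01 -1.7881e+02] F [0.8 0.5 5.9] gap 7.2
turn [-0.02  0.14 -0.21] shift in present axes [  0.5 -15.7   1.2] in goal axes [  0.5 -15.7   1.2]
```

```bash

python3 -m jog '[[0,0,0,0,-4,0,1],[0,0,0,0,-4,0,1],[0,0,0,0,-3,0,1],[0,0,0,0,-2,0,1]]'
python3 -m jog '[[0,0,0,0,-1,0,1],[0,0,0,0,-1,0,1]]'
python3 -m jog '[[0,0,0,0,-1,0,1],[0,0,0,0,-1,0,1]]'
```

```text
time: 26.35
tool_pos: [474.3, -120.8, 21.2]
tcp_rot: [179.9, 0.1, -178.8]
ft_force: [-0.3, 7.0, 8.8]
finger_gap: 7.4
grip_force: 44.5
time: 26.55
tool_pos: [474.4, -122.7, 21.2]
tcp_rot: [179.9, 0.1, -178.8]
ft_force: [-0.7, 6.6, 7.9]
finger_gap: 7.3
grip_force: 44.5
time: 26.75
tool_pos: [474.4, -124.6, 21.2]
tcp_rot: [179.9, 0.1, -178.8]
ft_force: [0.3, 6.7, 8.4]
finger_gap: 6.7
grip_force: 44.5
```

```bash

python3 -m jog '[[0,0,0,0,-0.8,0,1],[0,0,0,0,0,0,1]]'
python3 -m jog '[[0,0,0,0,-0.8,0,1],[0,0,0,0,0,0,1]]'
python3 -m jog '[[0,0,0,0,-0.8,0,1],[0,0,0,0,0,0,1]]'
```

```text
time: 26.95
tool_pos: [474.4, -125.5, 21.2]
tcp_rot: [180.0, 0.1, -178.8]
ft_force: [-0.3, 5.7, 8.1]
finger_gap: 7.4
grip_force: 44.5
time: 27.15
tool_pos: [474.4, -126.3, 21.2]
tcp_rot: [180.0, 0.1, -178.8]
ft_force: [0.4, 5.1, 8.0]
finger_gap: 7.2
grip_force: 44.5
time: 27.35
tool_pos: [474.4, -127.1, 21.2]
tcp_rot: [179.9, 0.1, -178.8]
ft_force: [-0.8, 7.3, 7.7]
finger_gap: 7.1
grip_force: 44.5
```

```bash

python3 -m jog '[[0,0,0,0,-0.8,0,1],[0,0,0,0,0,0,1]]'
python3 -m jog '[[0,0,0,0,-0.8,0,1],[0,0,0,0,0,0,1]]'
python3 - <<'E'
from h import *; import cv2
a=r.snapshot("top")["pixels"][175:260,250:390,::-1]
cv2.imwrite("pics/c5.png",cv2.resize(a,None,fx=5.5,fy=5.5,interpolation=cv2.INTER_CUBIC))
E
```

```text
time: 27.55
tool_pos: [474.5, -127.1, 21.2]
tcp_rot: [179.9, 0.1, -178.8]
ft_force: [0.4, 10.8, 10.0]
finger_gap: 7.4
grip_force: 44.8
time: 27.75
tool_pos: [474.4, -127.1, 21.2]
tcp_rot: [179.8, 0.1, -178.8]
ft_force: [-0.6, 14.9, 12.3]
finger_gap: 7.2
grip_force: 45.0
```

View pics/c5.png

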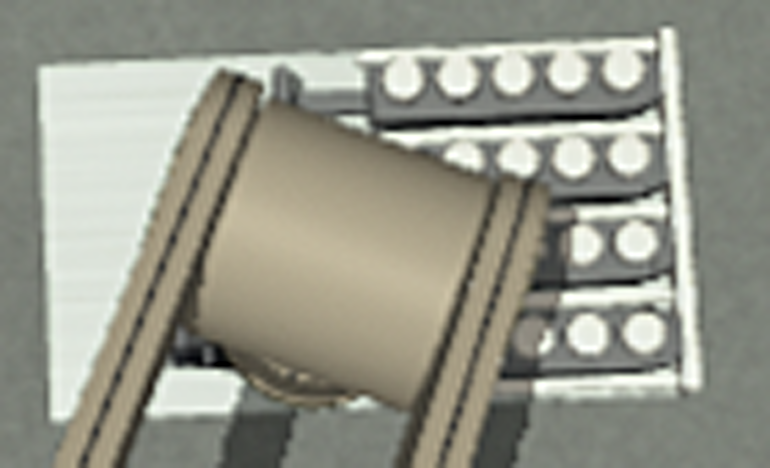

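The carrier is against the stop: the position stays at −127.1 while the force rises. Its last cap, at (643,332), lines up with its neighbours at (636,243) and (630,157). I release and leave.

```bash

python3 -m jog '[[0,0,0,0,1.4,0,1],[0,0,0,0,0,0,0.6],[0,0,0,0,0,0,0.1],[0,0,0,0,0,0,0.1],[0,0,0,0,0,0,0.1]]'
python3 -m jog '[[0,0,0,0,0,-8,0.1],[0,0,0,0,0,-20,0.1],[0,0,0,0,0,-40,0.1],[0,0,0,0,0,-45,0.1],[0,0,0,0,0,-45,0.1]]'
python3 -m jog '[[0,0,0,0,45,0,0.1],[0,0,0,0,45,0,0.1],[0,0,0,0,45,0,0.1],[0,0,0,0,45,0,0.1],[0,0,0,0,45,0,0.1]]'
python3 -m jog '[[0,0,0,0,0,0,0.1],[0,0,0,0,0,0,0.1],[0,0,0,0,0,0,0.1]]'
python3 - <<'E'
from h import *; import cv2
a=r.snapshot("top")["pixels"][140:290,90:390,::-1]
cv2.imwrite("pics/c6.png",cv2.resize(a,(800,400),interpolation=cv2.INTER_CUBIC))
E
```

```text
time: 28.3
tool_pos: [473.1, -128.0, 19.7]
tcp_rot: [180.0, -0.0, -178.8]
ft_force: [0.2, 0.7, -0.0]
finger_gap: 38.1
grip_force: 0.0
time: 28.8
tool_pos: [472.7, -127.7, 179.8]
tcp_rot: [180.0, -0.0, -178.8]
ft_force: [1.6, -0.5, -0.1]
finger_gap: 38.1
grip_force: 0.0
time: 29.3
tool_pos: [468.2, 98.7, 178.7]
tcp_rot: [180.0, 0.1, -178.8]
ft_force: [1.2, -0.1, 0.5]
finger_gap: 38.6
grip_force: 0.0
time: 29.6
tool_pos: [468.5, 96.2, 178.1]
tcp_rot: [-180.0, 0.0, -178.8]
ft_force: [1.0, -0.1, 0.5]
finger_gap: 38.5
grip_force: 0.0
```

View pics/c6.png

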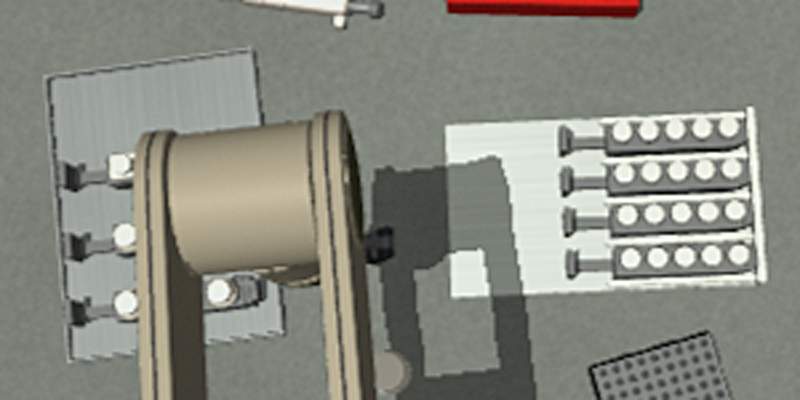

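The final view shows all four five-tube carriers home and level, with the handles in line at x≈570. The wrong carrier stands in the free stock place around (165,300), and the robot is clear. I hand in.

```bash
python3 -c "
from bench import r
print(r.hand_in())"
```

```text
the job is handed in; nothing more can be done
None
```

I handed the job in at about 30 s of the 72 s allowed: the three-bottle carrier stands in the free place of the stock tray, and the matching five-tube carrier is home against the stop in the freed lane (the hand-in returned no verdict).

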